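Mix a sample tube on the vortex mixer and hold it up for inspection

ROBOT

A 6-joint arm with a two-finger parallel gripper is mounted at the origin on the work surface. World frame = base frame: x ahead of the robot, y to its left, z up, the work surface at z = 0. Lengths are in m, angles in degrees, forces in N, time in s.
With the tool pointing down it reaches from about 0.3 to 0.75 m from the base axis. Payload 8.5 kg.
Tool frame: the origin (TCP) lies at the very end of the fingers, on their centre line; the grasp point (between the pads) lies 19 mm behind it; z points along the fingers, y is the line along which they close (so a half turn about z gives the same grasp; the last joint's range is limited). The gripper opens to 85 mm and grips with 20 to 120 N. Pads are 22 mm wide; open, the fingers measure 114 mm over their backs; the gripper's body (76 mm by 85 mm) begins 54 mm behind the grasp point. The pads swing forward as they close: fully open they stand 13 mm farther back than shut.
Start: joints at [62.435, 21.807, 74.336, -0, 83.858, -12.336], TCP at [0.144, 0.531, 0.231] pointing down, gripper open.
Joint ranges: [-178.18, 178.18], [-50.72, 133.34], [12.68, 142.11], [-81.47, 261.47], [9.98, 163.14], [-165.26, 165.26]. Speed limits (degrees/s): [136.94, 136.94, 180, 180, 180, 180].

INTERFACE

Orientations are given as a 3x3 rotation matrix whose columns are the frame's x, y, z axes.
In Python, from rig import env gives the robot as it stands.
- The arm moves only by the tool move_arm, never from a script. Its argument "plan" is a list of rows, each a list of 7 numbers: the turn, a rotation vector about the tool's x, y, z in degrees, then the shift along the tool's x, y, z in cm, then the gripper command: -1 is shut, 1 is fully open, values between are in proportion. In form: [[ax, ay, az, tx, ty, tz, jaw], ...]. A call has 1 to 5 rows; each row is the pose to reach, as a shift and turn from the pose commanded when the call began, along the tool's axes at that moment; what a row does not reach only later rows make up. A row lasts 1/10 s, in which the tool goes at most 50 mm and 8.59 degrees, less where a joint would pass 70% of its speed; a pose out of reach is approached as far as the arm can. A call with a gripper value outside its range is refused whole. The fingers move at their own pace and stop on an object; "squeeze" is the grip in N (left out, the last holds). Time passes only in rows, so rows that repeat a pose let the fingers close. It gives the time, the measured TCP pose, the force, the opening and the grip force at its end, in the units of the state.
- env.observe(): the state, without advancing time (a new reading comes with each control period).
- env.get_image(name): name is "side" or "top" or "wrist"; returns a dict with "color" (480x640x3 uint8, red, green, blue), "fov_y" (degrees; the focal length in pixels is half the picture's height over the tangent of half this angle, whatever the lens; pixels are square), "cx", "cy" (the principal point, pixels), "R" (3x3) and "t" (3): a world point X has camera coordinates R X + t. Camera axes: x right, y down, z forward; pixel columns grow to the right and rows downward; lengths in m; the calibration is good to about 2 mm. A picture is of the moment at which its call begins. There is no depth.
- env.close_job(): hands the job in; it is judged then, once.
Trained networks look in a picture, given as the dict that the camera call returned (one of the last four; its "shot" number tells which), for a name from the list of things; names that differ only in an ending like _2 or _b are one class to them, and where a whole thing is asked for, a point or a joint stands for the part that bears it (a point fixed in the world has none). Each returns a list of dicts, best first, with "conf" (0 to 1); they miss things now and then, are a little off and sometimes report something else, mostly with a low value. They report only what shows in the picture. A call takes as long as a camera call. They do not tell look-alikes from the thing itself.
- env.outline_of(target, picture): "mask" (480x640 bool, what is visible of it) and "bbox" ([centre column, centre row, width, height] in pixels, round what is visible of it).
- env.tip_of(target, picture): "pixel" ([column, row] in pixels: a listed point, or the origin of a listed thing).
The state is a dict: "time_s": time; "q": joint angles; "qvel": joint speeds; "joint_efforts": joint torques, N m; "position": TCP position; "tool_rot": TCP orientation; "ft_force": force on the tool from outside, world axes, zero at the start; "wrist_torque": the same for the moment, N m; "grip_width": finger opening in m; "gripper_force": force on a finger pad.
Only numpy, scipy, OpenCV 4.12 (cv2) and the standard library are available. Lean on these libraries where they do the work, as an engineer would, in place of code of your own. Each camera call takes 0.05 s, during which the arm holds its last target. There are 200 camera calls.

TASK

Take the sample tube with the red cap out of the rack, stand its foot in the black cup of the vortex mixer and press the tube down until the sprung cup is fully depressed, keeping it fully down for about two seconds. Then lift the tube straight up and finish while still holding it in the gripper: upright and still in the air, its foot about 10 cm above the cup. Leave the other tubes in the rack and everything else on the bench where it is.

Things in the scene. Friction and masses are not known exactly. Their poses are not given: they have to be found in the camera images.
- tube_red: The tube to mix: a capped sample tube standing upright in one of the rack's holes: pale straight cylinder 30 mm in diameter and 104 mm tall with a paper label band (22 to 50 mm up), then a RED screw cap 33 mm in diameter and 14 mm high on top; 118 mm in all, about 50 to 100 g. Origin: centre of its flat foot; z points up to the cap. Its foot stands on the rack's base plate, 6 mm above the bench. Best gripped on the bare cylinder 70 to 100 mm above the foot.
- tube_white: Leave alone: a capped sample tube standing upright in one of the rack's holes: pale straight cylinder 30 mm in diameter and 104 mm tall with a paper label band (22 to 50 mm up), then a white screw cap 33 mm in diameter and 14 mm high on top; 118 mm in all, about 50 to 100 g. Origin: centre of its flat foot; z points up to the cap. Its foot stands on the rack's base plate, 6 mm above the bench.
- tube_green: Leave alone: a capped sample tube standing upright in one of the rack's holes: pale straight cylinder 30 mm in diameter and 104 mm tall with a paper label band (22 to 50 mm up), then a green screw cap 33 mm in diameter and 14 mm high on top; 118 mm in all, about 50 to 100 g. Origin: centre of its flat foot; z points up to the cap. Its foot stands on the rack's base plate, 6 mm above the bench.
- rack: Blue tube rack fixed to the bench, 80 mm (its x) by 220 mm (its y) by 55 mm high. Origin: centre of its underside; z up. Four holes 34 mm wide in one row along its y, at y = -78, -26, +26 and +78 mm; three hold tubes. The tubes show 69 mm above the rack's top, so fingers that close along the rack's x straddle a tube without touching its neighbours (52 mm apart).
- mixer: Vortex mixer fixed to the bench: cream body 150 mm (its x) by 125 mm (its y), front panel on its -x side, with a dome 79 mm high and the black rubber cup above its middle. Origin: centre of its underside; z up.
- cup_floor (a point): Centre of the cup's flat inner floor, where the tube's foot is to stand: 105 mm above the bench when the cup is up; it moves down with the cup. The floor is 54 mm across inside a rim 5 mm high (64 mm outside). z up.
- cup (a joint): How far the sprung cup is pressed down, in m: 0 up, 0.010 fully down (hard stop). The spring takes about 3 N to start and 7 N at the bottom; the cup comes back up by itself.
- dish: Closed petri dish, 94 mm across, 18 mm high, lying on the bench; origin at the centre of its underside. Leave alone.
- marker: White marker pen with a blue cap, 127 mm long, 16 mm thick, lying on the bench along its x; origin at the middle of its underside. Leave alone.
- slide_tray: Wooden tray of four microscope slides, 85 by 130 by 14 mm, lying on the bench; origin at the centre of its underside. Leave alone.
- tip_box: Orange box with a white lid, 87 by 122 by 60 mm, standing on the bench; origin at the centre of its underside. Leave alone.
There are look-alikes about, which are no part of the job. Leave any orange or yellow look-alike of the tube_red alone.

How it is judged:
By the outcome, as a careful person would: the job done as asked, in the order asked, and still so for the second after the job is handed in, while the arm keeps its last pose, push and grip.
It also fails if it takes over 53 s, if anything falls off the work surface, if the arm or the gripper's body presses on something with over 40 N, if the wrist force passes 120 N, or if a joint passes its speed limit or range.

## Working session

There is one attempt and no reset: what is moved stays moved. The work goes in short steps, Python scripts to look and compute and a tool call to move; the robot and the scene stay as the last step left them, time stands still between calls to the robot, and variables do not carry over. Pictures are saved under pics/ and viewed, at most 10 in all, crops included, and the job is handed in when it is done.

Besides the shell and the picture viewer there is one more tool, called by a JSON object that holds its "fn" and its "kwargs", one argument or row to a line. move_arm: Moves the arm, as the interface text tells. Its arguments: {"type":"object","properties":{"plan":{"type":"array"},"squeeze":{"type":"number"}},"required":["plan"]}

```bash
mkdir -p pics; cat > h.py <<'E'
import numpy as np, cv2
from rig import env
def K(p):
    f=240/np.tan(np.radians(p["fov_y"]/2)); return f
def ray(p,px):
    f=K(p); d=np.array([(px[0]-p["cx"])/f,(px[1]-p["cy"])/f,1.]); R=np.array(p["R"]); t=np.array(p["t"])
    return -R.T@t, R.T@d
def at_z(p,px,z):
    o,d=ray(p,px); return o+d*(z-o[2])/d[2]
def proj(p,X):
    c=np.array(p["R"])@np.array(X)+np.array(p["t"]); return np.array([p["cx"],p["cy"]])+K(p)*c[:2]/c[2]
def tri(obs):
    A=np.zeros((3,3));b=np.zeros(3)
    for p,px in obs:
        o,d=ray(p,px); d/=np.linalg.norm(d); M=np.eye(3)-np.outer(d,d); A+=M;b+=M@o
    return np.linalg.solve(A,b)
def save(p,n): cv2.imwrite("pics/"+n,p["color"][:,:,::-1])
E
python3 - <<'E'
from h import *
np.set_printoptions(precision=4,suppress=True)
P={}
for n in ("side","top"):
    p=env.get_image(n); P[n]=p; save(p,n+"1.png"); print(n,p["fov_y"],-np.array(p["R"]).T@p["t"])
    for t in ("tube_red","rack","mixer","cup_floor"):
        print(n,t,[(np.round(r["pixel"],1),round(r["conf"],2)) for r in env.tip_of(t,p)],[(np.round(r["bbox"]),round(r["conf"],2)) for r in env.outline_of(t,p)])
E
cd pics; python3 -c "
import cv2,numpy as np
a=cv2.imread('side1.png');b=cv2.imread('top1.png')"
```

```text
side 50.075947558363104 [ 0.1967 -0.8035  0.612 ]
side tube_red [(array([210.5, 245.4]), 0.89), (array([271.9, 234.6]), 0.82), (array([229.6, 256.7]), 0.74), (array([232.7, 218.7]), 0.61), (array([305.6, 284.4]), 0.52)] [(array([228., 196.,  14.,  49.]), 0.94), (array([207., 224.,  16.,  51.]), 0.92), (array([224., 233.,  18.,  54.]), 0.9), (array([267., 214.,  11.,  51.]), 0.79)]
side rack [(array([274.7, 241.1]), 0.92)] [(array([275., 236.,  92.,  63.]), 0.72), (array([383., 257.,  44.,  30.]), 0.21)]
side mixer [(array([356. , 369.1]), 0.91)] [(array([356., 359., 116., 101.]), 0.8)]
side cup_floor [(array([357.3, 318.7]), 0.98)] [(array([356., 320.,  40.,  31.]), 0.84)]
top 45.14807105561856 [0.505  0.0219 1.1051]
top tube_red [(array([133.1, 289.5]), 0.8), (array([187.6, 334.1]), 0.8), (array([225.1, 322.4]), 0.77), (array([210.1, 261.9]), 0.63)] [(array([184., 338.,  34.,  21.]), 0.98), (array([201., 260.,  26.,  19.]), 0.93), (array([123., 288.,  39.,  18.]), 0.76), (array([220., 323.,  28.,  22.]), 0.59)]
top rack [(array([224.9, 253.6]), 0.66)] [(array([220., 255., 129.,  77.]), 0.73), (array([229., 158.,  69.,  50.]), 0.41)]
top mixer [(array([462.3, 283.2]), 0.67)] [(array([467., 285.,  74.,  86.]), 0.69)]
top cup_floor [(array([474.7, 279.6]), 0.69)] [(array([478., 284.,  38.,  36.]), 0.68), (array([229., 250.,  28.,  17.]), 0.44)]
```

View pics/side1.png

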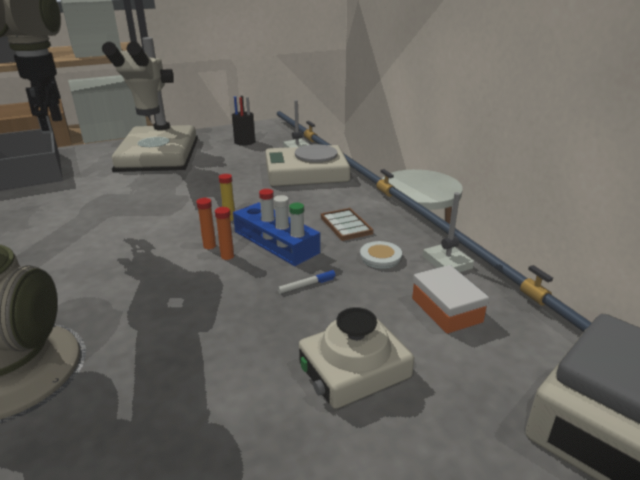

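View pics/top1.png

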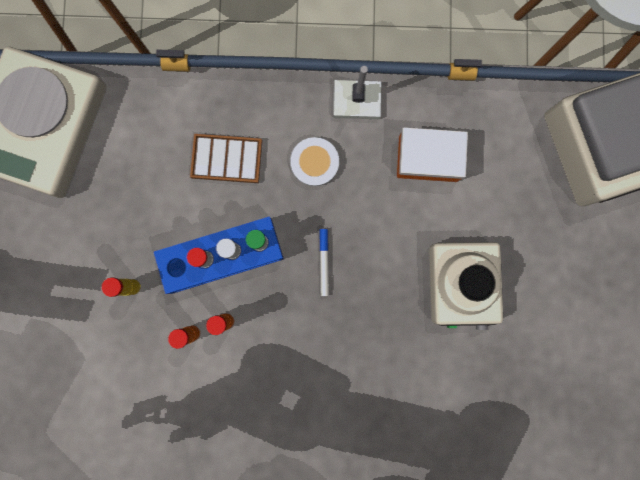

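Five red-capped candidates in the pictures:
- Rack tube with a pale body: side (266,195), top (197,257).
- Orange-bodied tubes outside the rack: side (205,204) and (223,213), top (178,339) and (217,325).
- Yellow-bodied tube outside the rack: side (226,180), top (112,287).

Only the pale one standing in the rack fits tube_red. The mixer cup is at side (357,320), top (477,283). I'll measure and confirm with a crop.

```bash
python3 - <<'E'
from h import *
np.set_printoptions(precision=4,suppress=True)
s=env.get_image("side");t=env.get_image("top")
def blob(p,lo,hi,box,extra=None):
    x0,y0,x1,y1=box; h=cv2.cvtColor(p["color"],cv2.COLOR_RGB2HSV)[y0:y1,x0:x1]
    m=cv2.inRange(h,lo,hi); n,l,st,c=cv2.connectedComponentsWithStats(m); k=1+np.argmax(st[1:,4])
    return c[k]+[x0,y0], st[k], m
def show(name,p,c,z): print(name,c[0],c[1][2:],at_z(p,c[0],z))
r=blob(t,(0,170,90),(8,255,255),(180,240,215,275)); show("red top",t,r,.124)
g=blob(t,(45,80,40),(85,255,255),(235,222,275,255)); show("green top",t,g,.124)
w=blob(t,(0,0,150),(180,60,255),(213,235,240,262)); show("white top",t,w,.124)
k=blob(t,(0,0,0),(180,255,45),(440,250,510,315)); show("cup top",t,k,.108)
b=blob(t,(110,140,60),(125,255,255),(145,205,295,300)); 
pts=cv2.findNonZero(b[2]); rect=cv2.minAreaRect(pts); c=cv2.boxPoints(rect)+[145,205]; C=np.array([at_z(t,q,.055) for q in c]); print("rack",C,C.mean(0))
rs=blob(s,(0,150,60),(8,255,255),(255,185,276,204)); show("red side (cap mid)",s,rs,.117)
ks=blob(s,(0,0,0),(180,255,45),(330,300,385,345)); show("cup side",s,ks,.108)
for n,X in (("holes",at_z(t,r[0],.124)),("cup",at_z(t,k[0],.110))): print(n,"proj side",proj(s,X))
a=cv2.resize(s["color"][165:275,180:330],None,fx=4,fy=4); d=cv2.resize(t["color"][210:320,150:300],None,fx=4,fy=4)
e=cv2.resize(s["color"][290:345,320:395],None,fx=4,fy=4)
cv2.imwrite("pics/crop1.png",cv2.resize(np.vstack([a[:,:,::-1]]),None,fx=1,fy=1)); cv2.imwrite("pics/crop2.png",np.hstack([cv2.resize(t["color"][240:330,425:510],None,fx=4,fy=4)[:,:,::-1],cv2.resize(s["color"][290:380,310:415],None,fx=4,fy=4)[:,:,::-1]]))
o=env.observe(); print(o["position"],o["tool_rot"],o["grip_width"],o["time_s"])
E
```

```text
red top [196.8088 257.0159] [ 18  17 251] [0.5485 0.2223 0.124 ]
green top [255.0871 239.0662] [ 19  19 287] [0.5817 0.1249 0.124 ]
white top [225.3404 247.7766] [ 19  19 282] [0.5655 0.1747 0.124 ]
cup top [476.5738 282.5181] [ 36  36 969] [ 0.5181 -0.2584  0.108 ]
rack [[0.559  0.317  0.055 ]
 [0.6307 0.1069 0.055 ]
 [0.5523 0.0801 0.055 ]
 [0.4818 0.2892 0.055 ]] [0.556  0.1983 0.055 ]
red side (cap mid) [265.7416 193.2472] [13 10 89] [0.5511 0.2279 0.117 ]
cup side [356.2532 322.2438] [ 38  30 849] [ 0.5157 -0.2638  0.108 ]
holes proj side [265.3752 191.5671]
cup proj side [355.7707 318.6301]
[0.1445 0.5307 0.2313] [[-0.9649  0.2627 -0.    ]
 [ 0.2627  0.9649  0.    ]
 [ 0.      0.     -1.    ]] 0.08516641493447841 1.0
```

View pics/crop1.png

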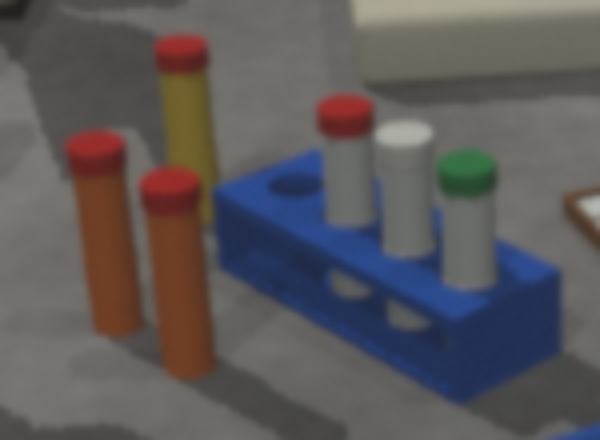

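View pics/crop2.png

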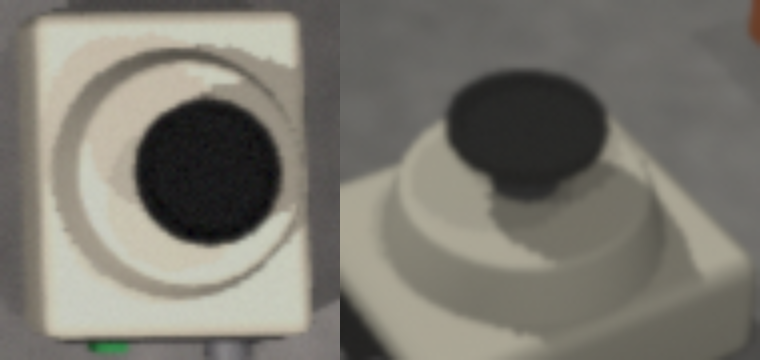

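The crop confirms it: the red-capped pale tube stands in the rack at about (0.548, 0.223), rack yaw 18.8°. The other red-capped tubes are orange or yellow and stand outside the rack. The black cup is centred at about (0.518, -0.258). I'll move above the tube now.

{"fn": "move_arm", "kwargs": {
  "plan": [
    [0,0,8,-3,-1.2,0,1],
    [0,0,16,-7,-2.8,0,1],
    [0,0,24,-11,-4.5,0,1],
    [0,0,32,-15,-6.1,0,1],
    [0,0,40,-19,-7.7,0,1]
  ]
}}

```text
time_s: 1.5
position: [0.3087, 0.4053, 0.2315]
tool_rot: [[-0.566, 0.825, 0.0], [0.825, 0.566, 0.0], [0.0, 0.0, -1.0]]
ft_force: [0.8, 1.0, -0.4]
grip_width: 0.0852
gripper_force: 0.0
```

```bash
cat >> h.py <<'E'
def rel(pos,yaw_y,roll=False):
    "tool-frame shift (cm) and turn (deg) to reach pos with tool y along yaw_y (deg, world), pointing down"
    from scipy.spatial.transform import Rotation as Ro
    o=env.observe(); R=np.array(o["tool_rot"]); a=np.radians(yaw_y); y=np.array([np.cos(a),np.sin(a),0]); z=np.array([0,0,-1.])
    T=np.c_[np.cross(y,z),y,z]
    np.set_printoptions(precision=3,suppress=True)
    print("turn",Ro.from_matrix(R.T@T).as_rotvec(degrees=True),"shift",100*R.T@(np.array(pos)-o["position"]),"pos",np.array(o["position"]),"t",o["time_s"],"F",np.array(o["ft_force"]),"w",o["grip_width"],"q",np.array(o["q"]))
E
python3 -c "
from h import *
rel([.548,.223,.231],18.8)"
```

```text
turn [ 0.018 -0.009 15.655] shift [-28.571   9.419   0.048] pos [0.309 0.405 0.231] t 1.5 F [ 0.842  1.016 -0.398] w 0.08523274925366604 q [39.369 17.719 80.612  0.005 81.649  4.914]
```

{"fn": "move_arm", "kwargs": {
  "plan": [
    [0,0,7,-4,1.3,0,1],
    [0,0,15.6,-8,2.6,0,1],
    [0,0,15.6,-12,4,0,1],
    [0,0,15.6,-16,5.3,0,1],
    [0,0,15.6,-20,6.6,0,1]
  ]
}}

```text
time_s: 2.0
position: [0.4771, 0.2785, 0.2314]
tool_rot: [[-0.328, 0.945, 0.0], [0.945, 0.328, 0.0], [0.0, 0.0, -1.0]]
ft_force: [1.0, 0.5, -0.5]
grip_width: 0.0853
gripper_force: 0.0
```

```bash
python3 -c "
from h import *
rel([.548,.223,.231],18.8)"
```

```text
turn [ 0.012 -0.006  0.364] shift [-7.575  4.874  0.043] pos [0.477 0.279 0.231] t 2.0 F [ 0.985  0.51  -0.535] w 0.0853449960663199 q [17.995 22.047 73.936  0.006 84.006 -1.169]
```

{"fn": "move_arm", "kwargs": {
  "plan": [
    [0,0,0.4,-3,2,0,1],
    [0,0,0.4,-6,4,0,1],
    [0,0,0.4,-7.6,4.9,0,1],
    [0,0,0.4,-7.6,4.9,0,1],
    [0,0,0.4,-7.6,4.9,0,1]
  ]
}}

```text
time_s: 2.5
position: [0.5465, 0.2246, 0.2312]
tool_rot: [[-0.322, 0.947, -0.001], [0.947, 0.322, 0.0], [0.0, -0.001, -1.0]]
ft_force: [0.3, 0.0, -0.0]
grip_width: 0.0852
gripper_force: 0.0
```

```bash
python3 - <<'E'
from h import *
rel([.548,.223,.115],18.8)
p=env.get_image("wrist"); save(p,"wrist1.png")
for X in ([.548,.223,.124],[.5655,.1747,.124]): print(proj(p,X))
E
```

```text
turn [-0.034 -0.028 -0.025] shift [-0.203  0.102 11.621] pos [0.546 0.225 0.231] t 2.5 F [ 0.294  0.015 -0.021] w 0.0852007899366651 q [10.858 25.981 67.518  0.023 86.539 -7.918]
[322.12  234.507]
[323.575 305.855]
```

View pics/wrist1.png

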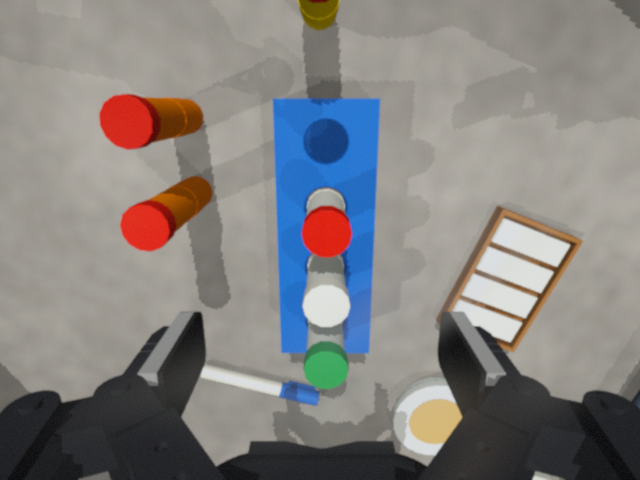

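The wrist view shows the red cap at (326,232) with (322,234) predicted, so the tube is 2–3 mm off along tool y. The finger corridor is clear. I'll descend with a small correction.

{"fn": "move_arm", "kwargs": {
  "plan": [
    [0,0,0,-0.1,0.2,3,1],
    [0,0,0,-0.1,0.2,6,1],
    [0,0,0,-0.1,0.2,8,1],
    [0,0,0,-0.1,0.2,10,1],
    [0,0,0,-0.1,0.2,10,1]
  ]
}}

```text
time_s: 3.05
position: [0.5472, 0.2247, 0.1293]
tool_rot: [[-0.323, 0.946, -0.005], [0.946, 0.323, -0.001], [0.001, -0.005, -1.0]]
ft_force: [0.2, 0.2, 0.4]
grip_width: 0.0852
gripper_force: 0.0
```

```bash
python3 - <<'E'
from h import *
rel([.5495,.2245,.068],18.8)
p=env.get_image("wrist"); save(p,"wrist2.png")
print(proj(p,[.549,.2235,.124]))
E
```

```text
turn [-0.273 -0.047  0.064] shift [-0.099  0.244  6.133] pos [0.547 0.225 0.129] t 3.05 F [0.221 0.235 0.384] w 0.08518469054844022 q [10.864 31.061 76.369  0.009 72.847 -8.003]
[323.428 311.011]
```

View pics/wrist2.png

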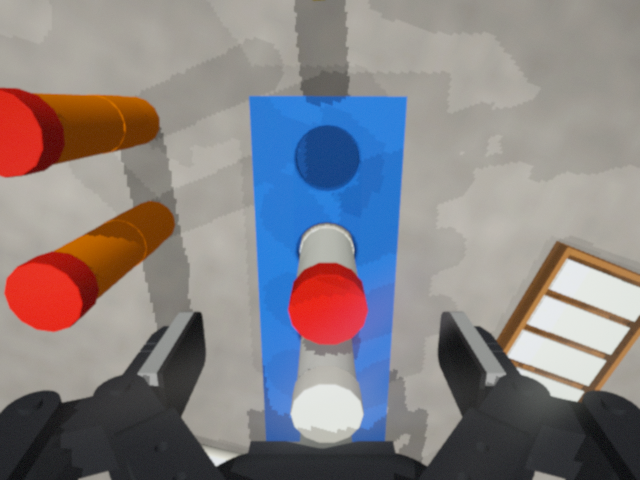

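The cap is at (328,304), slightly right of the finger centre (321). I'll nudge +3 mm in y, lower to grasp height and close.

{"fn": "move_arm", "kwargs": {
  "plan": [
    [0,0,0,0,0.3,1.5,1],
    [0,0,0,0,0.3,3,1],
    [0,0,0,0,0.3,4.5,1],
    [0,0,0,0,0.3,6.1,1],
    [0,0,0,0,0.3,6.1,1]
  ]
}}

```text
time_s: 3.6
position: [0.5515, 0.2252, 0.0701]
tool_rot: [[-0.322, 0.947, -0.001], [0.947, 0.322, -0.0], [0.0, -0.001, -1.0]]
ft_force: [0.1, -0.3, 0.6]
grip_width: 0.0857
gripper_force: 0.0
```

{"fn": "move_arm", "kwargs": {
  "plan": [
    [0,0,0,0,0,0,-1],
    [0,0,0,0,0,0,-1],
    [0,0,0,0,0,0,-1],
    [0,0,0,0,0,0,-1],
    [0,0,0,0,0,0,-1]
  ],
  "squeeze": 50
}}

```text
time_s: 4.1
position: [0.5521, 0.2248, 0.0708]
tool_rot: [[-0.322, 0.947, 0.0], [0.947, 0.322, 0.0], [-0.0, 0.0, -1.0]]
ft_force: [-0.7, -0.3, 3.7]
grip_width: 0.0291
gripper_force: 49.6
```

{"fn": "move_arm", "kwargs": {
  "plan": [
    [0,0,0,0,0,0,-1],
    [0,0,0,0,0,0,-1],
    [0,0,0,0,0,0,-1],
    [0,0,0,0,0,0,-1],
    [0,0,0,0,0,0,-1]
  ]
}}

```text
time_s: 4.6
position: [0.5522, 0.2248, 0.0708]
tool_rot: [[-0.322, 0.947, 0.0], [0.947, 0.322, 0.0], [-0.0, 0.0, -1.0]]
ft_force: [-2.7, -0.4, 5.5]
grip_width: 0.0291
gripper_force: 49.6
```

Gripped at 29 mm with 50 N. Lifting straight up.

{"fn": "move_arm", "kwargs": {
  "plan": [
    [0,0,0,0,0,-1,-1],
    [0,0,0,0,0,-3,-1],
    [0,0,0,0,0,-6,-1],
    [0,0,0,0,0,-9,-1],
    [0,0,0,0,0,-12,-1]
  ]
}}

```text
time_s: 5.1
position: [0.5521, 0.2247, 0.1919]
tool_rot: [[-0.322, 0.947, 0.0], [0.947, 0.322, 0.0], [-0.0, 0.0, -1.0]]
ft_force: [0.2, -0.1, -0.2]
grip_width: 0.0289
gripper_force: 49.5
```

{"fn": "move_arm", "kwargs": {
  "plan": [
    [0,0,0,0,0,-3,-1],
    [0,0,0,0,0,-6,-1],
    [0,0,0,0,0,-7.5,-1],
    [0,0,0,0,0,-7.5,-1],
    [0,0,0,0,0,-7.5,-1]
  ]
}}

```text
time_s: 5.6
position: [0.5519, 0.2247, 0.2647]
tool_rot: [[-0.322, 0.947, -0.001], [0.947, 0.322, -0.0], [0.0, -0.001, -1.0]]
ft_force: [0.1, -0.3, -0.4]
grip_width: 0.0289
gripper_force: 49.5
```

```bash
python3 - <<'E'
from h import *
rel([.518,-.258,.265],18.8)
rel([.518,-.258,.265],-20)
p=env.get_image("side"); a=p["color"][60:260,180:330]; cv2.imwrite("pics/side2.png",cv2.resize(a,None,fx=3,fy=3)[:,:,::-1])
E
```

```text
turn [-0.05  -0.007 -0.031] shift [-44.615 -18.739  -0.021] pos [0.552 0.225 0.265] t 5.6 F [ 0.081 -0.29  -0.361] w 0.02892315826631666 q [10.783 25.449 62.909 -0.    91.693 -7.986]
turn [-0.05   0.01  38.769] shift [-44.615 -18.739  -0.021] pos [0.552 0.225 0.265] t 5.6 F [ 0.081 -0.29  -0.361] w 0.02892315826631666 q [10.783 25.449 62.909 -0.    91.693 -7.986]
```

View pics/side2.png

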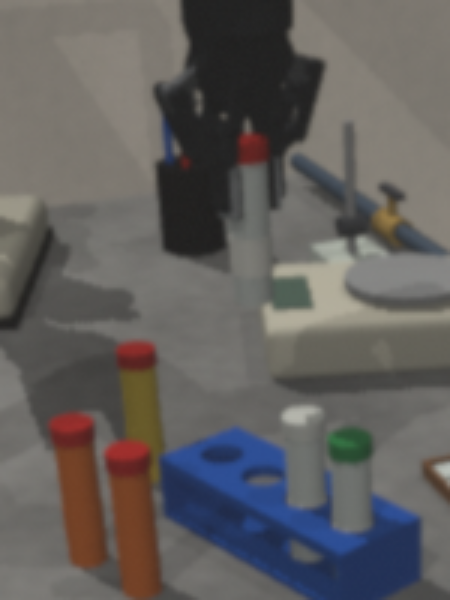

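The red tube is held upright, and the other two tubes are still in the rack. Transferring over the mixer.

{"fn": "move_arm", "kwargs": {
  "plan": [
    [0,0,0,-1.5,-0.6,0,-1],
    [0,0,0,-4.5,-1.9,0,-1],
    [0,0,0,-8,-3.4,0,-1],
    [0,0,0,-11.5,-4.8,0,-1],
    [0,0,0,-15,-6.3,0,-1]
  ]
}}

```text
time_s: 6.15
position: [0.54, 0.0604, 0.2644]
tool_rot: [[-0.322, 0.947, -0.002], [0.947, 0.322, -0.0], [0.0, -0.002, -1.0]]
ft_force: [-0.0, -0.5, -1.1]
grip_width: 0.029
gripper_force: 49.5
```

{"fn": "move_arm", "kwargs": {
  "plan": [
    [0,0,0,-3.5,-1.5,0,-1],
    [0,0,0,-7,-2.9,0,-1],
    [0,0,0,-10.5,-4.4,0,-1],
    [0,0,0,-14,-5.9,0,-1],
    [0,0,0,-17.5,-7.3,0,-1]
  ]
}}

```text
time_s: 6.65
position: [0.5268, -0.1288, 0.2645]
tool_rot: [[-0.321, 0.947, -0.002], [0.947, 0.321, 0.001], [0.001, -0.001, -1.0]]
ft_force: [0.4, -0.3, -0.1]
grip_width: 0.0292
gripper_force: 49.5
```

{"fn": "move_arm", "kwargs": {
  "plan": [
    [0,0,0,-3.5,-1.5,0,-1],
    [0,0,0,-7,-2.9,0,-1],
    [0,0,0,-10,-4.2,0,-1],
    [0,0,0,-12,-5,0,-1],
    [0,0,0,-12,-5,0,-1]
  ]
}}

```text
time_s: 7.15
position: [0.518, -0.2594, 0.2639]
tool_rot: [[-0.318, 0.948, -0.002], [0.948, 0.318, 0.001], [0.001, -0.002, -1.0]]
ft_force: [-0.0, 0.4, -0.7]
grip_width: 0.0288
gripper_force: 49.5
```

```bash
python3 - <<'E'
from h import *
rel([.518,-.258,.180],18.8)
p=env.get_image("side"); a=p["color"][170:350,280:440]; cv2.imwrite("pics/side3.png",cv2.resize(a,None,fx=3,fy=3)[:,:,::-1])
print(env.tip_of("tube_red",p)[:1],proj(p,np.array(env.observe()["position"])-[0,0,.065]),proj(p,[.518,-.258,.105]))
E
```

```text
turn [-0.097 -0.081 -0.241] shift [0.12  0.059 8.385] pos [ 0.518 -0.259  0.264] t 7.15 F [-0.014  0.413 -0.668] w 0.028789936620721882 q [-38.285  23.748  65.824  -0.037  90.55  -56.844]
[{'pixel': [233.0, 216.2], 'conf': 0.96}] [357.555 269.967] [355.659 321.246]
```

View pics/side3.png

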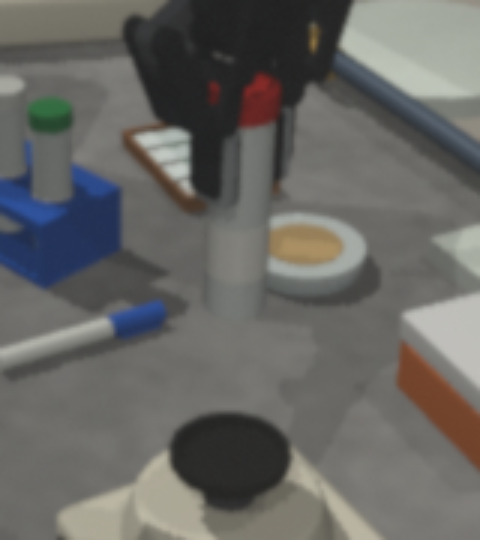

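The tube foot is at (358,273), directly above the cup at (357,320). Lowering.

{"fn": "move_arm", "kwargs": {
  "plan": [
    [0,0,-0.2,0.1,0,2,-1],
    [0,0,-0.2,0.1,0,4,-1],
    [0,0,-0.2,0.1,0,6,-1],
    [0,0,-0.2,0.1,0,8,-1],
    [0,0,-0.2,0.1,0,8,-1]
  ],
  "squeeze": 80
}}

```text
time_s: 7.75
position: [0.5179, -0.2537, 0.1829]
tool_rot: [[-0.326, 0.945, -0.004], [0.945, 0.326, 0.003], [0.005, -0.003, -1.0]]
ft_force: [0.4, 0.6, -1.6]
grip_width: 0.0286
gripper_force: 78.8
```

{"fn": "move_arm", "kwargs": {
  "plan": [
    [0,0,0,0,0,0.4,-1],
    [0,0,0,0,0,0.8,-1],
    [0,0,0,0,0,1,-1],
    [0,0,0,0,0,1.2,-1],
    [0,0,0,0,0,1.2,-1]
  ]
}}

```text
time_s: 8.25
position: [0.5189, -0.2554, 0.1733]
tool_rot: [[-0.325, 0.946, -0.0], [0.946, 0.325, 0.0], [0.0, -0.0, -1.0]]
ft_force: [-0.2, 0.4, -0.3]
grip_width: 0.0288
gripper_force: 78.8
```

{"fn": "move_arm", "kwargs": {
  "plan": [
    [0,0,0,-0.2,0,0,-1],
    [0,0,0,-0.2,0,0.2,-1],
    [0,0,0,-0.2,0,0.4,-1],
    [0,0,0,-0.2,0,0.5,-1],
    [0,0,0,-0.2,0,0.5,-1]
  ]
}}

```text
time_s: 8.75
position: [0.5196, -0.2575, 0.1685]
tool_rot: [[-0.325, 0.946, 0.0], [0.946, 0.325, -0.0], [-0.0, 0.0, -1.0]]
ft_force: [-0.7, 0.4, 2.3]
grip_width: 0.0286
gripper_force: 78.8
```

{"fn": "move_arm", "kwargs": {
  "plan": [
    [0,0,0,0,0,0.2,-1],
    [0,0,0,0,0,0.4,-1],
    [0,0,0,0,0,0.5,-1],
    [0,0,0,0,0,0.5,-1],
    [0,0,0,0,0,0.5,-1]
  ]
}}

```text
time_s: 9.25
position: [0.5196, -0.2575, 0.1635]
tool_rot: [[-0.325, 0.946, 0.0], [0.946, 0.325, -0.0], [-0.0, 0.0, -1.0]]
ft_force: [0.0, -1.0, 5.0]
grip_width: 0.0285
gripper_force: 78.7
```

{"fn": "move_arm", "kwargs": {
  "plan": [
    [0,0,0,0,0,0.1,-1],
    [0,0,0,0,0,0.2,-1],
    [0,0,0,0,0,0.3,-1],
    [0,0,0,0,0,0.3,-1],
    [0,0,0,0,0,0.3,-1]
  ]
}}

```text
time_s: 9.75
position: [0.5196, -0.2574, 0.1604]
tool_rot: [[-0.325, 0.946, 0.0], [0.946, 0.325, -0.0], [-0.0, 0.0, -1.0]]
ft_force: [-0.5, 0.4, 5.4]
grip_width: 0.0282
gripper_force: 78.7
```

{"fn": "move_arm", "kwargs": {
  "plan": [
    [0,0,0,0,0,0.05,-1],
    [0,0,0,0,0,0.1,-1],
    [0,0,0,0,0,0.1,-1],
    [0,0,0,0,0,0.1,-1]
  ]
}}

```text
time_s: 10.15
position: [0.5197, -0.2575, 0.1598]
tool_rot: [[-0.325, 0.946, 0.001], [0.946, 0.325, -0.001], [-0.001, 0.0, -1.0]]
ft_force: [-1.1, -0.0, 8.1]
grip_width: 0.0285
gripper_force: 78.8
```

Near the bottom. Pressing a little more to feel the hard stop.

{"fn": "move_arm", "kwargs": {
  "plan": [
    [0,0,0,0,0,0.05,-1],
    [0,0,0,0,0,0.1,-1],
    [0,0,0,0,0,0.1,-1]
  ]
}}

```text
time_s: 10.45
position: [0.5197, -0.2576, 0.1597]
tool_rot: [[-0.325, 0.946, 0.001], [0.946, 0.325, -0.001], [-0.002, 0.001, -1.0]]
ft_force: [-2.5, -0.1, 13.7]
grip_width: 0.0286
gripper_force: 79.6
```

{"fn": "move_arm", "kwargs": {
  "plan": [
    [0,0,0,0,0,0.05,-1],
    [0,0,0,0,0,0.05,-1]
  ]
}}

```text
time_s: 10.65
position: [0.5197, -0.2576, 0.1597]
tool_rot: [[-0.325, 0.946, 0.002], [0.946, 0.325, -0.002], [-0.002, 0.001, -1.0]]
ft_force: [-3.5, 0.9, 16.7]
grip_width: 0.0286
gripper_force: 79.9
```

The force is climbing to 17 N with no further motion, so the cup is on its hard stop. Holding about 2 s.

{"fn": "move_arm", "kwargs": {
  "plan": [
    [0,0,0,0,0,0,-1],
    [0,0,0,0,0,0,-1],
    [0,0,0,0,0,0,-1],
    [0,0,0,0,0,0,-1],
    [0,0,0,0,0,0,-1]
  ]
}}

```text
time_s: 11.15
position: [0.5197, -0.2576, 0.1597]
tool_rot: [[-0.325, 0.946, 0.002], [0.946, 0.325, -0.002], [-0.002, 0.001, -1.0]]
ft_force: [-3.4, 0.8, 16.4]
grip_width: 0.0286
gripper_force: 79.9
```

{"fn": "move_arm", "kwargs": {
  "plan": [
    [0,0,0,0,0,0,-1],
    [0,0,0,0,0,0,-1],
    [0,0,0,0,0,0,-1],
    [0,0,0,0,0,0,-1],
    [0,0,0,0,0,0,-1]
  ]
}}

```text
time_s: 11.65
position: [0.5197, -0.2576, 0.1597]
tool_rot: [[-0.325, 0.946, 0.002], [0.946, 0.325, -0.002], [-0.002, 0.001, -1.0]]
ft_force: [-4.1, 1.1, 16.4]
grip_width: 0.029
gripper_force: 79.9
```

{"fn": "move_arm", "kwargs": {
  "plan": [
    [0,0,0,0,0,0,-1],
    [0,0,0,0,0,0,-1],
    [0,0,0,0,0,0,-1],
    [0,0,0,0,0,0,-1],
    [0,0,0,0,0,0,-1]
  ]
}}

```text
time_s: 12.15
position: [0.5197, -0.2576, 0.1597]
tool_rot: [[-0.325, 0.946, 0.002], [0.946, 0.325, -0.002], [-0.002, 0.001, -1.0]]
ft_force: [-3.4, 0.9, 17.5]
grip_width: 0.0286
gripper_force: 79.9
```

{"fn": "move_arm", "kwargs": {
  "plan": [
    [0,0,0,0,0,0,-1],
    [0,0,0,0,0,0,-1],
    [0,0,0,0,0,0,-1]
  ]
}}

```text
time_s: 12.45
position: [0.5197, -0.2576, 0.1597]
tool_rot: [[-0.325, 0.946, 0.002], [0.946, 0.325, -0.002], [-0.002, 0.001, -1.0]]
ft_force: [-3.5, 1.0, 16.8]
grip_width: 0.0288
gripper_force: 79.9
```

Lifting 11 cm: 1 cm to release the cup, then 10 cm above it.

{"fn": "move_arm", "kwargs": {
  "plan": [
    [0,0,0,0,0,-0.7,-1],
    [0,0,0,0,0,-1.8,-1],
    [0,0,0,0,0,-3.2,-1],
    [0,0,0,0,0,-4.8,-1],
    [0,0,0,0,0,-6.4,-1]
  ]
}}

```text
time_s: 12.95
position: [0.5192, -0.2569, 0.2219]
tool_rot: [[-0.325, 0.946, -0.002], [0.946, 0.325, 0.002], [0.002, -0.001, -1.0]]
ft_force: [-0.3, 0.3, -0.5]
grip_width: 0.0291
gripper_force: 78.7
```

{"fn": "move_arm", "kwargs": {
  "plan": [
    [0,0,0,0,0,-1.6,-1],
    [0,0,0,0,0,-3,-1],
    [0,0,0,0,0,-4,-1],
    [0,0,0,0,0,-4.7,-1],
    [0,0,0,0,0,-4.7,-1]
  ]
}}

```text
time_s: 13.45
position: [0.5197, -0.2574, 0.2693]
tool_rot: [[-0.325, 0.946, 0.001], [0.946, 0.325, -0.0], [-0.0, 0.0, -1.0]]
ft_force: [0.1, -0.3, -0.3]
grip_width: 0.029
gripper_force: 78.7
```

{"fn": "move_arm", "kwargs": {
  "plan": [
    [0,0,0,0,0,0,-1],
    [0,0,0,0,0,0,-1],
    [0,0,0,0,0,0,-1],
    [0,0,0,0,0,0,-1],
    [0,0,0,0,0,0,-1]
  ]
}}

```text
time_s: 13.95
position: [0.5195, -0.2573, 0.2687]
tool_rot: [[-0.325, 0.946, -0.0], [0.946, 0.325, 0.0], [0.0, -0.0, -1.0]]
ft_force: [-0.7, 0.0, -1.1]
grip_width: 0.0284
gripper_force: 78.7
```

```bash
python3 - <<'E'
from h import *
rel([.518,-.258,.270],18.8)
p=env.get_image("side"); cv2.imwrite("pics/side4.png",cv2.resize(p["color"][150:350,190:440],None,fx=3,fy=3)[:,:,::-1])
print(proj(p,np.array(env.observe()["position"])-[0,0,.065]))
E
```

```text
turn [-0.01  -0.013  0.17 ] shift [-0.012 -0.166 -0.133] pos [ 0.52  -0.257  0.269] t 13.95 F [-0.672  0.001 -1.096] w 0.028371804478448812 q [-38.044  23.604  65.271  -0.001  91.141 -57.014]
[358.453 267.586]
```

View pics/side4.png

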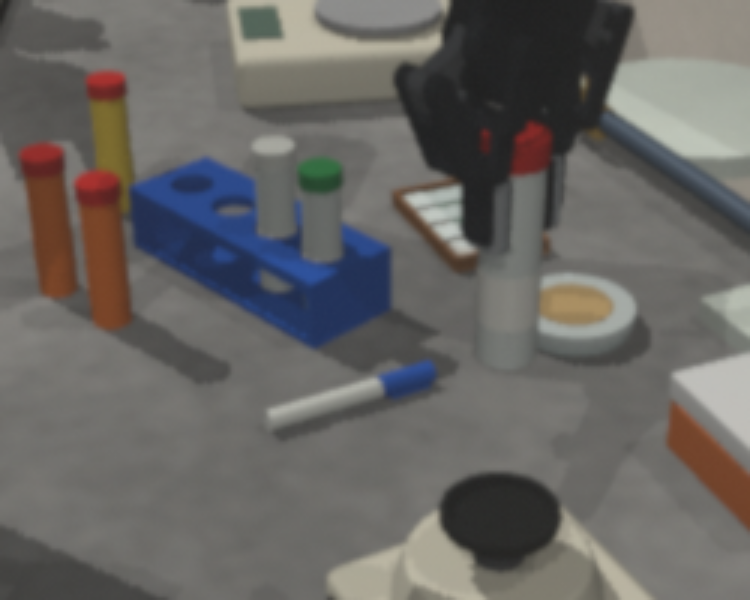

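The tube is held upright with its foot at about (358,268), roughly 10 cm above the cup. The cup is back up and nothing else has moved. Handing in.

```bash
python3 -c "
from rig import env
print(env.close_job())"
```

```text
the job is handed in; nothing more can be done
None
```

The job is handed in (no verdict came back): the red-capped tube was pressed into the mixer cup to its hard stop for about two seconds, then lifted, and the arm is still holding it upright about 10 cm above the cup.

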